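Heavy block on the blotter, light block in the tray

ROBOT

A 6-joint arm with a two-finger parallel gripper is mounted at the origin on the work surface. World frame = base frame: x ahead of the robot, y to its left, z up, the work surface at z = 0. Lengths are in m, angles in rad, forces in N, time in s.
With the tool pointing down it reaches from about 0.375 to 0.9 m from the base axis. Payload 3.1 kg.
Tool frame: the origin (TCP) lies on the front face of the gripper's body, between the roots of the fingers; the fingertips stand 73 mm ahead of it and the grasp point (between the pads) lies 54 mm ahead of it (manip.tips_ahead is the distance from the TCP to the fingertips, in m); z points along the fingers, y is the line along which they close (so a half turn about z gives the same grasp; the last joint's range is limited). The gripper opens to 85 mm and grips with 20 to 120 N. Pads are 22 mm wide; open, the fingers measure 114 mm over their backs; the gripper's body (76 mm by 85 mm) begins 54 mm behind the grasp point. The pads swing forward as they close: fully open they stand 13 mm farther back than shut.
Start: joints at [-1.315, 0.527, 1.433, -0, 1.181, -0.178], TCP at [0.263, -0.567, 0.304] pointing down, gripper open.
Joint ranges: [-3.08, 3.08], [-0.75, 2.2], [0.22, 2.44], [-1.43, 4.57], [0, 2.65], [-2.85, 2.85]. Speed limits (rad/s): [2.79, 2.79, 3.14, 3.14, 3.14, 3.14].

INTERFACE

Orientations are given as a unit quaternion [x, y, z, w].
In Python, from station import sense, eyes, workorder, manip gives the robot as it stands.
- The arm moves only by the shell command python3 -m inch 'ROWS' [OPENING] [FORCE]. ROWS is JSON, a list of rows, each an object of numbers: "dx", "dy", "dz": the shift along the tool's x, y, z in cm; "wx", "wy", "wz": the turn, a rotation vector about the tool's x, y, z in degrees. In form: [{"dx": .., "dy": .., "dz": .., "wx": .., "wy": .., "wz": ..}, ...]. A call has 1 to 10 rows; each row shifts and turns the commanded pose from where the row before left it, along the tool's axes as they then stand; what a row does not reach is not made up. A row lasts 1/8 s, in which the tool goes at most 62.5 mm and 10.7 degrees, less where a joint would pass 70% of its speed; a pose out of reach is approached as far as the arm can. A call with a gripper value outside its range is refused whole. OPENING is the opening, from 0 (shut) to 1 (fully open), set as the call begins (- or left out, the last holds). The fingers move at their own pace and stop on an object; FORCE is the grip in N (left out, the last holds). Time passes only in rows, so rows that do not move let the fingers close. It gives the time, the measured TCP pose, the force, the opening and the grip force at its end, in the units of the state.
- sense(): the state, without advancing time (a new reading comes with each control period).
- eyes.snapshot(name): name is "side" or "top"; returns the picture (400x640x3 uint8, red, green, blue); there is no depth.
- eyes.camera_params(name): a dict with "fx", "fy", "cx", "cy" (pixels), "D" ([k1, k2, p1, p2, k3] as OpenCV has them; the pictures are not rectified), "rvec" (rotation vector, rad) and "tvec" (3), from world to camera coordinates, as OpenCV has them. Camera axes: x right, y down, z forward; pixel columns grow to the right and rows downward; lengths in m; the calibration is good to about 2 mm. A picture is of the moment at which its call begins. camera_params takes no time and is no camera call.
- workorder.sign_off(): hands the job in; it is judged then, once.
The state is a dict: "t": time; "q": joint angles; "qd": joint speeds; "tau": joint torques, N m; "tcp_pos": TCP position; "tool_rot": TCP orientation; "force": force on the tool from outside, world axes, zero at the start; "ft_torque": the same for the moment, N m; "finger_gap": opening from 0.0 (shut) to 1.0 (fully open); "gripper_force": force on a finger pad.
Only numpy, scipy, OpenCV 4.12 (cv2) and the standard library are available. Lean on these libraries where they do the work, as an engineer would, in place of code of your own. Each camera call takes 0.05 s, during which the arm holds its last target. There are 200 camera calls.

TASK

Two identical-looking grey cloth-covered blocks lie on the conservation bench: one is a heavy steel-cored weight, the other a light wooden spacer. Only their weight, felt on lifting, tells them apart. Set the heavy one down flat in the middle of the white blotter on the brown pressing board, so that it presses the mend underneath, and put the light one away flat in the open wooden tray. Set both down gently, any way round; do not drop them.

Things in the scene. Friction and masses are not known exactly. Their poses are not given: they have to be found in the camera images.
- block_p: One of two identical-looking blocks covered in grey book cloth with a dark blue cloth band round each end: 75 mm long (its x axis), 38 mm wide (y), 38 mm high (z), flat on the table. Origin: centre of its underside. One block has a steel core and weighs 0.74 to 0.86 kg, the other a wooden core and weighs 0.11 to 0.18 kg; neither looks nor place says which. Rigid; a firm grip does it no harm.
- block_q: One of two identical-looking blocks covered in grey book cloth with a dark blue cloth band round each end: 75 mm long (its x axis), 38 mm wide (y), 38 mm high (z), flat on the table. Origin: centre of its underside. One block has a steel core and weighs 0.74 to 0.86 kg, the other a wooden core and weighs 0.11 to 0.18 kg; neither looks nor place says which. Rigid; a firm grip does it no harm.
- press: The pressing board with its blotter, fixed on the table: a brown board of 200 mm (x) by 160 mm (y), 8 mm thick, and centred on it a white blotter of 120 mm (x) by 100 mm (y), 4 mm thick. Origin: centre of the board's underside, on the table; the blotter's top face lies 12 mm above it. z is up.
- tray_in (a point): Centre of the inner floor of the open wooden tray: outside 180 mm (x) by 150 mm (y) and 30 mm high, walls 5 mm thick, so 170 mm by 140 mm inside; its floor is 5 mm above the table. Fixed; z is up. Board and tray change sides from one time to the next.
There are look-alikes about, which are no part of the job. What is shaped like the block_q but turquoise is not meant.

How it is judged:
By the outcome, as a careful person would: the job done as asked, in the order asked, and still so for the second after the job is handed in, with the robot touching nothing.
It also fails if it takes over 54 s, if anything falls off the work surface, if the arm or the gripper's body presses on something with over 40 N, if the wrist force passes 120 N, or if a joint passes its speed limit or range.

## Working session

There is one attempt and no reset: what is moved stays moved. The work goes in short steps, Python scripts to look and compute and a shell command to move; the robot and the scene stay as the last step left them, time stands still between calls to the robot, and variables do not carry over. Pictures are saved under pics/ and viewed, at most 10 in all, crops included, and the job is handed in when it is done.

```bash
mkdir -p pics; cat > h.py <<'E'
import numpy as np, cv2
from station import sense, eyes, workorder, manip
from scipy.spatial.transform import Rotation as R
def cam(n):
    p=eyes.camera_params(n); K=np.array([[p['fx'],0,p['cx']],[0,p['fy'],p['cy']],[0,0,1.]])
    return K,np.array(p['D'],float),cv2.Rodrigues(np.array(p['rvec'],float))[0],np.array(p['tvec'],float).ravel()
def w(n,uv,z):
    K,D,Rm,t=cam(n); u=cv2.undistortPoints(np.array(uv,float).reshape(-1,1,2),K,D).reshape(-1,2)
    o=-Rm.T@t; d=np.c_[u,np.ones(len(u))]@Rm
    return o+d*((z-o[2])/d[:,2])[:,None]
def px(n,P):
    K,D,Rm,t=cam(n); return cv2.projectPoints(np.array(P,float).reshape(-1,3),cv2.Rodrigues(Rm)[0],t,K,D)[0].reshape(-1,2)
def snap(n,f,crop=None,s=1):
    im=cv2.cvtColor(eyes.snapshot(n),cv2.COLOR_RGB2BGR)
    if crop: x0,y0,x1,y1=crop; im=im[y0:y1,x0:x1]
    cv2.imwrite(f,cv2.resize(im,None,fx=s,fy=s,interpolation=cv2.INTER_CUBIC))
E
python3 - <<'E'
from h import *
for n in('top','side'):
    snap(n,f'pics/{n}0.png',s=1.25); K,D,Rm,t=cam(n); print(n,K[0,0],-Rm.T@t,Rm.tolist())
s=sense(); print(s['t'],s['tcp_pos'],s['tool_rot'],s['force'],manip.tips_ahead)
print(R.from_quat(s['tool_rot']).as_matrix().round(3))
E
```

```text
top 491.88567064963223 [ 0.35093837 -0.00424295  1.44759309] [[-0.004239639701922204, -0.9999524874784396, -0.00877771273619072], [-0.9973830582853476, 0.004861952366116751, -0.07213457190942935], [0.07217382143523307, 0.008448917378623778, -0.997356283027567]]
side 398.10035041573656 [0.38465508 0.72508074 0.60417429] [[-0.9969096489839292, -0.07682964807207725, -0.016381603702316467], [-0.03453825780319321, 0.6159620213101463, -0.7870183587766169], [0.07055678925985191, -0.7840204037400049, -0.616712044643771]]
0.1 [ 0.26314733 -0.56635367  0.30303761] [ 9.76462678e-01  2.15684191e-01 -4.07803280e-05 -9.82829737e-04] [-0.47713004 -0.97798078 -0.07725081] 0.0726
[[ 0.907  0.421 -0.001]
 [ 0.421 -0.907  0.002]
 [ 0.    -0.002 -1.   ]]
```

View pics/top0.png

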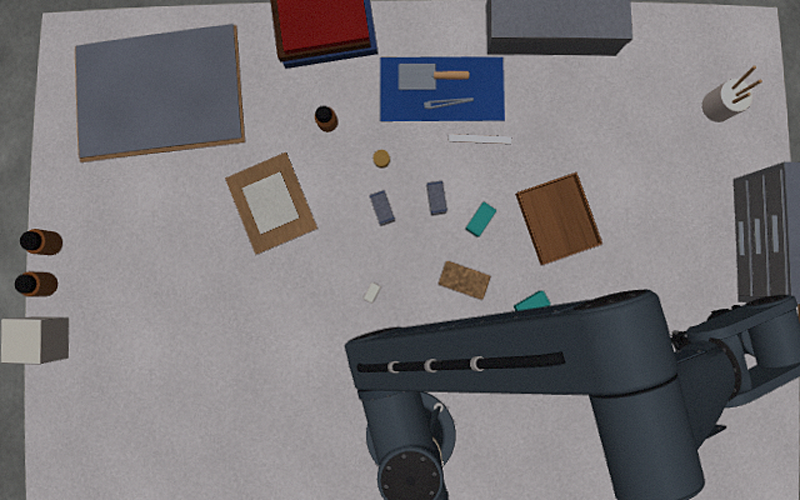

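View pics/side0.png

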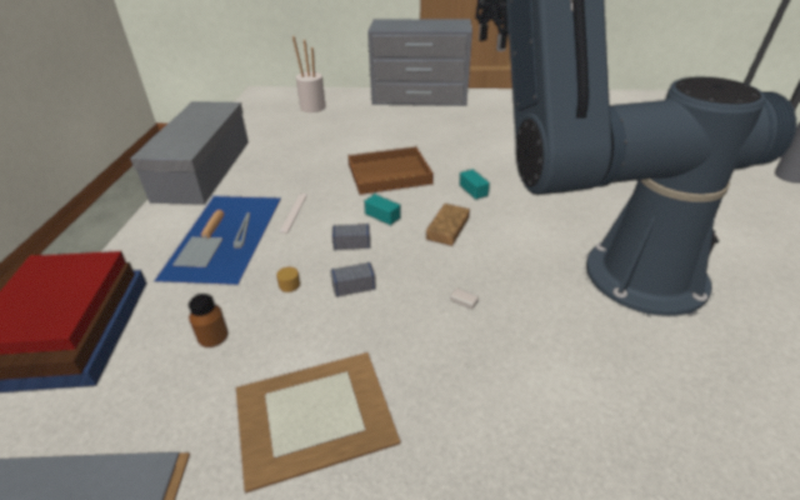

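Top view, in the 800-px picture. The grey blocks with dark ends are at (382,207) and (437,197), and these match the description. The turquoise look-alikes at (481,219) and (533,300) are not meant, and neither is the cork at (465,280). The blotter is at (271,203) and the tray at (559,219). I'll confirm in an enlarged crop.

```bash
python3 - <<'E'
from h import *
im=cv2.cvtColor(eyes.snapshot('top'),cv2.COLOR_RGB2BGR)
a=cv2.resize(im[140:190,285:365],None,fx=10,fy=10,interpolation=cv2.INTER_CUBIC)[:,:800]
cv2.imwrite('pics/b.png',a)
b=cv2.resize(im[115:215,175:335],None,fx=5,fy=5); c=cv2.resize(im[125:225,350:510],None,fx=5,fy=5)
cv2.imwrite('pics/pt.png',cv2.resize(np.hstack([im[115:215,175:265],im[130:230,405:495]]),None,fx=4.4,fy=4.4,interpolation=cv2.INTER_CUBIC))
E
```

```text
(no output)
```

View pics/b.png

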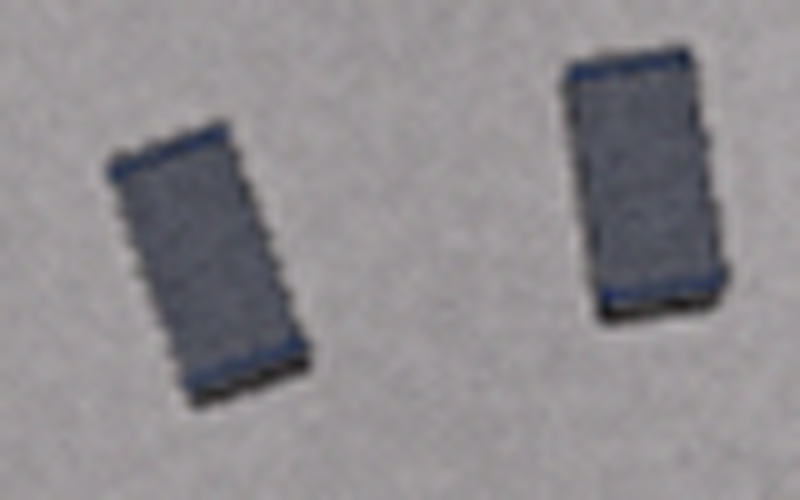

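View pics/pt.png

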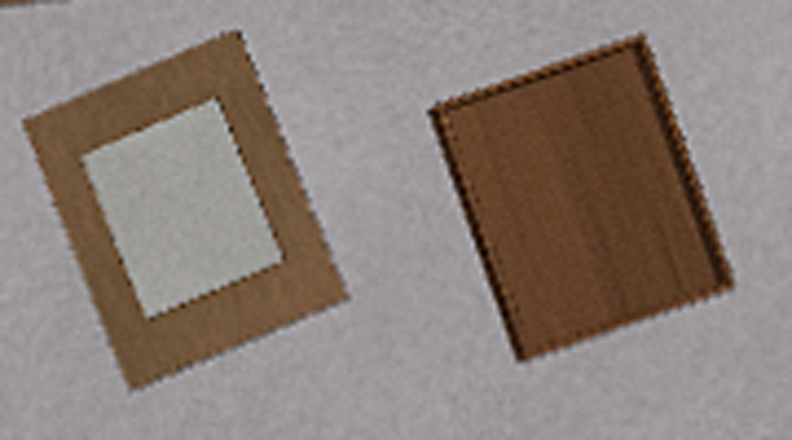

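The crop shows two grey blocks with dark blue end bands: A at top-picture pixel (305.5,165.5) and B at (349.5,157.5). Neither is turquoise. The blotter and tray corners are clear too.

```bash
python3 - <<'E'
from h import *
def f(c,off,s,z,name):
    p=(np.array(c)+.5)/s-.5+np.array(off); P=w('top',p,z); c=P.mean(0)
    e=[np.linalg.norm(P[i]-P[(i+1)%4]) for i in range(4)]
    l=(P[3]-P[0]+P[2]-P[1]); print(name,c.round(4),np.round(e,4),'long ang',np.degrees(np.arctan2(l[1],l[0])).round(1), px('side',c).round(0)*1.25)
f([(108,160),(225,122),(305,345),(188,390)],(285,140),10,.038,'A')
f([(568,68),(690,48),(725,280),(602,300)],(285,140),10,.038,'B')
f([(82,157),(217,98),(283,260),(150,319)],(175,115),4.4,.012,'blot')
f([(34,108),(247,35),(337,288),(124,360)],(405,130),4.4,.03,'tray')
E
```

```text
A [0.5291 0.0643 0.038 ] [0.0356 0.0689 0.0361 0.0708] long ang -160.7 [[351.25 271.25]]
B [ 0.5518 -0.0628  0.038 ] [0.0358 0.0683 0.036  0.0683] long ang -172.1 [[348.75 228.75]]
blot [0.5432 0.3297 0.012 ] [0.0999 0.1196 0.0979 0.1203] long ang -156.8 [[312.5 410. ]]
tray [ 0.5007 -0.3474  0.03  ] [0.1521 0.1782 0.1507 0.1764] long ang -161.5 [[388.75 163.75]]
```

```bash
cat >> h.py <<'E'
def go(x,y,z,yaw=None):
    """remaining: shift in tool axes (cm) and wz (deg) to target"""
    s=sense(); M=R.from_quat(s['tool_rot']).as_matrix(); p=np.array(s['tcp_pos'])
    a=np.degrees(np.arctan2(M[1,0],M[0,0]))
    print('t',round(s['t'],2),'p',p.round(4),'yaw',a.round(1),'F',np.round(s['force'],2),'gap',round(s['finger_gap'],3),'gf',round(s['gripper_force'],1))
    print('now d(cm)',(M.T@(np.array([x,y,z])-p)*100).round(2), 'tilt',M[:,2].round(3))
    if yaw is not None:
        wz=-(yaw-a); N=M@R.from_rotvec([0,0,np.radians(wz)]).as_matrix(); print('wz',wz.round(1),'after turn d',(N.T@(np.array([x,y,z])-p)*100).round(2))
E
python3 -m inch '[{"dx":2.5,"dy":-1.7},{"dx":5,"dy":-3.5},{"dx":5,"dy":-3.5},{"dx":5,"dy":-3.5},{"dx":5,"dy":-3.5},{"dx":5,"dy":-3.5},{"dx":5,"dy":-3.5},{"dx":5,"dy":-3.5},{"dx":5,"dy":-3.5},{"dx":4,"dy":-3}]' 1 60
python3 -c "
from h import *
go(.5518,-.0628,.08,7.9)"
```

```text
t 0.15 p [ 0.2632 -0.5664  0.3031] yaw 24.9 F [-0.57  0.    0.18] gap 1.002 gf 0.0
now d(cm) [ 47.38 -33.48  22.38] tilt [-0.     0.002 -1.   ]
wz 17.0 after turn d [ 35.51 -45.88  22.38]invalid input at $[0]: expected keys dx, dy, dz, wx, wy, wz
```

All six keys are needed in each row.

```bash
python3 -m inch '[{"dx":2.5,"dy":-1.7,"dz":0,"wx":0,"wy":0,"wz":0},{"dx":5,"dy":-3.5,"dz":0,"wx":0,"wy":0,"wz":0},{"dx":5,"dy":-3.5,"dz":0,"wx":0,"wy":0,"wz":0},{"dx":5,"dy":-3.5,"dz":0,"wx":0,"wy":0,"wz":0},{"dx":5,"dy":-3.5,"dz":0,"wx":0,"wy":0,"wz":0},{"dx":5,"dy":-3.5,"dz":0,"wx":0,"wy":0,"wz":0},{"dx":5,"dy":-3.5,"dz":0,"wx":0,"wy":0,"wz":0},{"dx":5,"dy":-3.5,"dz":0,"wx":0,"wy":0,"wz":0},{"dx":5,"dy":-3.5,"dz":0,"wx":0,"wy":0,"wz":0},{"dx":4,"dy":-3,"dz":0,"wx":0,"wy":0,"wz":0}]' 1 60
python3 -c "
from h import *
go(.5518,-.0628,.08,7.9)"
```

```text
t: 1.4
tcp_pos: [0.5481, -0.0721, 0.3038]
tool_rot: [0.976, 0.216, 0.0, -0.0]
force: [0.7, -1.7, -0.8]
finger_gap: 1.002
gripper_force: 0.0
t 1.4 p [ 0.5481 -0.0721  0.3038] yaw 25.0 F [ 0.7  -1.72 -0.82] gap 1.002 gf 0.0
now d(cm) [ 0.73 -0.69 22.38] tilt [ 0.  0. -1.]
wz 17.1 after turn d [ 0.49 -0.87 22.38]
```

```bash
python3 -m inch '[{"dx":0,"dy":0,"dz":3,"wx":0,"wy":0,"wz":8.5},{"dx":0,"dy":0,"dz":5,"wx":0,"wy":0,"wz":8.5},{"dx":0,"dy":0,"dz":3,"wx":0,"wy":0,"wz":0},{"dx":0,"dy":0,"dz":0,"wx":0,"wy":0,"wz":0},{"dx":0,"dy":0,"dz":0,"wx":0,"wy":0,"wz":0}]'
python3 -c "
from h import *
go(.5518,-.0628,.08,7.9)"
```

```text
t: 2.02
tcp_pos: [0.548, -0.0746, 0.1948]
tool_rot: [0.998, 0.069, 0.001, 0.0]
force: [0.8, 0.4, 0.2]
finger_gap: 1.001
gripper_force: 0.0
t 2.02 p [ 0.548  -0.0746  0.1948] yaw 7.9 F [0.78 0.4  0.25] gap 1.001 gf 0.0
now d(cm) [ 0.53 -1.13 11.48] tilt [ 0.002 -0.001 -1.   ]
wz 0.0 after turn d [ 0.53 -1.13 11.48]
```

```bash
python3 -m inch '[{"dx":0.5,"dy":-1.1,"dz":2,"wx":0,"wy":0,"wz":0},{"dx":0,"dy":0,"dz":4,"wx":0,"wy":0,"wz":0},{"dx":0,"dy":0,"dz":3,"wx":0,"wy":0,"wz":0},{"dx":0,"dy":0,"dz":1.5,"wx":0,"wy":0,"wz":0},{"dx":0,"dy":0,"dz":1,"wx":0,"wy":0,"wz":0},{"dx":0,"dy":0,"dz":0,"wx":0,"wy":0,"wz":0},{"dx":0,"dy":0,"dz":0,"wx":0,"wy":0,"wz":0}]'
python3 -c "
from h import *
go(.5518,-.0628,.08,7.9)
snap('side','pics/g1.png',(200,80,400,230),4)"
```

```text
t: 2.9
tcp_pos: [0.5513, -0.063, 0.0799]
tool_rot: [0.998, 0.069, 0.001, 0.0]
force: [0.3, 0.2, 0.8]
finger_gap: 1.0
gripper_force: 0.0
t 2.9 p [ 0.5513 -0.063   0.0799] yaw 7.9 F [0.33 0.19 0.84] gap 1.0 gf 0.0
now d(cm) [ 0.05 -0.01 -0.01] tilt [ 0.002 -0.001 -1.   ]
wz 0.0 after turn d [ 0.05 -0.01 -0.01]
```

View pics/g1.png

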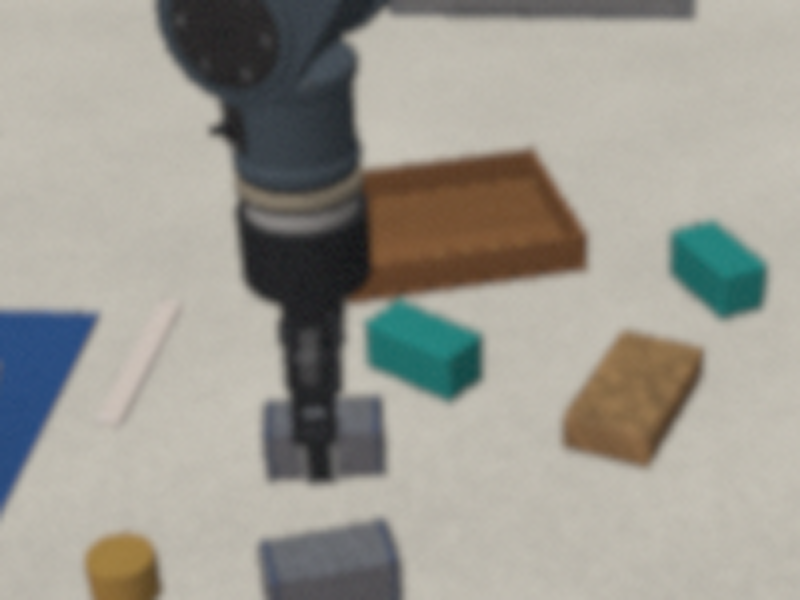

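In the side crop the finger is at (318,440) with block B centred between the fingers at (324,440). I'll grip and lift it.

```bash
python3 -m inch '[{"dx":0,"dy":0,"dz":0,"wx":0,"wy":0,"wz":0},{"dx":0,"dy":0,"dz":0,"wx":0,"wy":0,"wz":0},{"dx":0,"dy":0,"dz":0,"wx":0,"wy":0,"wz":0},{"dx":0,"dy":0,"dz":0,"wx":0,"wy":0,"wz":0},{"dx":0,"dy":0,"dz":0,"wx":0,"wy":0,"wz":0},{"dx":0,"dy":0,"dz":0,"wx":0,"wy":0,"wz":0}]' 0 80
python3 -c "
from h import *
go(.5518,-.0628,.08,7.9)"
python3 -m inch '[{"dx":0,"dy":0,"dz":-1,"wx":0,"wy":0,"wz":0},{"dx":0,"dy":0,"dz":-1,"wx":0,"wy":0,"wz":0},{"dx":0,"dy":0,"dz":0,"wx":0,"wy":0,"wz":0},{"dx":0,"dy":0,"dz":0,"wx":0,"wy":0,"wz":0},{"dx":0,"dy":0,"dz":0,"wx":0,"wy":0,"wz":0},{"dx":0,"dy":0,"dz":0,"wx":0,"wy":0,"wz":0}]'
python3 -c "
from h import *
for i in range(3):eyes.snapshot('top');print(sense()['force'])
go(.5518,-.0628,.08,7.9)"
```

```text
t: 3.7
tcp_pos: [0.551, -0.0628, 0.0794]
tool_rot: [0.998, 0.069, 0.0, 0.0]
force: [0.4, 0.1, 4.9]
finger_gap: 0.434
gripper_force: 81.1
t 3.7 p [ 0.551  -0.0628  0.0794] yaw 7.9 F [0.4  0.11 4.9 ] gap 0.434 gf 81.1
now d(cm) [ 0.08  0.01 -0.06] tilt [ 0.001 -0.    -1.   ]
wz 0.0 after turn d [ 0.08  0.01 -0.06]
t: 4.45
tcp_pos: [0.5506, -0.0628, 0.0986]
tool_rot: [0.998, 0.069, -0.0, -0.0]
force: [-1.0, -0.2, -1.4]
finger_gap: 0.435
gripper_force: 80.5
[ 0.14671985  0.31538863 -1.81479248]
[-0.16796952 -0.52613454 -1.03514666]
[-0.41208237  0.10827354 -0.0217241 ]
t 4.6 p [ 0.5506 -0.0628  0.0987] yaw 7.9 F [-0.41  0.11 -0.02] gap 0.429 gf 80.5
now d(cm) [0.12 0.02 1.87] tilt [-0.  0. -1.]
wz 0.0 after turn d [0.12 0.02 1.87]
```

B weighs about 1 N, so it is the light one. I'll set it back and place the heavy block first.

```bash
python3 -m inch '[{"dx":0,"dy":0,"dz":0.8,"wx":0,"wy":0,"wz":0},{"dx":0,"dy":0,"dz":0.6,"wx":0,"wy":0,"wz":0},{"dx":0,"dy":0,"dz":0.3,"wx":0,"wy":0,"wz":0},{"dx":0,"dy":0,"dz":0.2,"wx":0,"wy":0,"wz":0},{"dx":0,"dy":0,"dz":0,"wx":0,"wy":0,"wz":0},{"dx":0,"dy":0,"dz":0,"wx":0,"wy":0,"wz":0}]'
python3 -m inch '[{"dx":0,"dy":0,"dz":0,"wx":0,"wy":0,"wz":0},{"dx":0,"dy":0,"dz":0,"wx":0,"wy":0,"wz":0},{"dx":0,"dy":0,"dz":0,"wx":0,"wy":0,"wz":0},{"dx":0,"dy":0,"dz":0,"wx":0,"wy":0,"wz":0},{"dx":0,"dy":0,"dz":-1,"wx":0,"wy":0,"wz":0},{"dx":0,"dy":0,"dz":-3,"wx":0,"wy":0,"wz":0},{"dx":0,"dy":0,"dz":-4,"wx":0,"wy":0,"wz":0},{"dx":0,"dy":0,"dz":-2,"wx":0,"wy":0,"wz":0},{"dx":0,"dy":0,"dz":0,"wx":0,"wy":0,"wz":0}]' 1 80
python3 -c "
from h import *
go(.5291,.0643,.08,19.3)"
```

```text
t: 5.35
tcp_pos: [0.5508, -0.0628, 0.08]
tool_rot: [0.998, 0.069, 0.0, 0.0]
force: [0.7, -0.1, -0.8]
finger_gap: 0.433
gripper_force: 80.6
t: 6.48
tcp_pos: [0.5517, -0.063, 0.1821]
tool_rot: [0.998, 0.069, 0.002, 0.001]
force: [0.4, 0.2, 0.4]
finger_gap: 1.0
gripper_force: 0.0
t 6.47 p [ 0.5517 -0.063   0.1821] yaw 7.9 F [0.41 0.19 0.36] gap 1.0 gf 0.0
now d(cm) [ -0.53 -12.94  10.18] tilt [ 0.005 -0.001 -1.   ]
wz -11.4 after turn d [  2.04 -12.79  10.18]
```

```bash
python3 -m inch '[{"dx":0,"dy":0,"dz":0,"wx":0,"wy":0,"wz":-5.7},{"dx":0,"dy":0,"dz":0,"wx":0,"wy":0,"wz":-5.7},{"dx":0.6,"dy":-4,"dz":0,"wx":0,"wy":0,"wz":0},{"dx":0.8,"dy":-5,"dz":0,"wx":0,"wy":0,"wz":0},{"dx":0.6,"dy":-3.8,"dz":0,"wx":0,"wy":0,"wz":0},{"dx":0,"dy":0,"dz":2,"wx":0,"wy":0,"wz":0},{"dx":0,"dy":0,"dz":2,"wx":0,"wy":0,"wz":0},{"dx":0,"dy":0,"dz":0,"wx":0,"wy":0,"wz":0},{"dx":0,"dy":0,"dz":0,"wx":0,"wy":0,"wz":0}]'
python3 -c "
from h import *
go(.5291,.0643,.08,19.3)"
```

```text
t: 7.6
tcp_pos: [0.5272, 0.0645, 0.1398]
tool_rot: [0.986, 0.168, -0.0, -0.0]
force: [0.8, 0.0, -0.1]
finger_gap: 1.007
gripper_force: 0.0
t 7.6 p [0.5272 0.0645 0.1398] yaw 19.3 F [ 0.82  0.   -0.12] gap 1.007 gf 0.0
now d(cm) [0.18 0.08 5.98] tilt [-0.001  0.    -1.   ]
wz -0.0 after turn d [0.18 0.08 5.98]
```

```bash
python3 -m inch '[{"dx":0.2,"dy":0.1,"dz":2,"wx":0,"wy":0,"wz":0},{"dx":0,"dy":0,"dz":2.5,"wx":0,"wy":0,"wz":0},{"dx":0,"dy":0,"dz":1,"wx":0,"wy":0,"wz":0},{"dx":0,"dy":0,"dz":0.5,"wx":0,"wy":0,"wz":0},{"dx":0,"dy":0,"dz":0,"wx":0,"wy":0,"wz":0},{"dx":0,"dy":0,"dz":0,"wx":0,"wy":0,"wz":0}]'
python3 -m inch '[{"dx":0,"dy":0,"dz":0,"wx":0,"wy":0,"wz":0},{"dx":0,"dy":0,"dz":0,"wx":0,"wy":0,"wz":0},{"dx":0,"dy":0,"dz":0,"wx":0,"wy":0,"wz":0},{"dx":0,"dy":0,"dz":0,"wx":0,"wy":0,"wz":0},{"dx":0,"dy":0,"dz":0,"wx":0,"wy":0,"wz":0},{"dx":0,"dy":0,"dz":0,"wx":0,"wy":0,"wz":0}]' 0 100
python3 -m inch '[{"dx":0,"dy":0,"dz":-1,"wx":0,"wy":0,"wz":0},{"dx":0,"dy":0,"dz":-1,"wx":0,"wy":0,"wz":0},{"dx":0,"dy":0,"dz":-2,"wx":0,"wy":0,"wz":0},{"dx":0,"dy":0,"dz":-3,"wx":0,"wy":0,"wz":0},{"dx":0,"dy":0,"dz":-2,"wx":0,"wy":0,"wz":0},{"dx":0,"dy":0,"dz":0,"wx":0,"wy":0,"wz":0},{"dx":0,"dy":0,"dz":0,"wx":0,"wy":0,"wz":0},{"dx":0,"dy":0,"dz":0,"wx":0,"wy":0,"wz":0}]'
python3 -c "
from h import *
go(.5432,.3297,.093,23.2)"
```

```text
t: 8.35
tcp_pos: [0.5299, 0.0643, 0.0806]
tool_rot: [0.986, 0.168, 0.001, 0.0]
force: [0.5, 0.3, -0.6]
finger_gap: 0.997
gripper_force: 0.0
t: 9.1
tcp_pos: [0.5297, 0.0643, 0.0804]
tool_rot: [0.986, 0.168, 0.0, 0.0]
force: [0.0, -0.1, 5.8]
finger_gap: 0.428
gripper_force: 102.4
t: 10.1
tcp_pos: [0.5286, 0.0644, 0.1687]
tool_rot: [0.986, 0.168, -0.001, -0.0]
force: [-1.1, -0.2, -8.6]
finger_gap: 0.426
gripper_force: 101.6
t 10.1 p [0.5286 0.0644 0.1687] yaw 19.3 F [-1.11 -0.18 -8.62] gap 0.426 gf 101.6
now d(cm) [ 10.17 -24.55   7.58] tilt [-0.003  0.    -1.   ]
wz -3.9 after turn d [ 11.81 -23.8    7.58]
```

A weighs about 8.6 N, so it is the heavy one. Next it goes to the blotter.

```bash
python3 -m inch '[{"dx":0,"dy":0,"dz":0,"wx":0,"wy":0,"wz":-3.9},{"dx":1,"dy":-2,"dz":0,"wx":0,"wy":0,"wz":0},{"dx":2,"dy":-4,"dz":0,"wx":0,"wy":0,"wz":0},{"dx":2.4,"dy":-4.9,"dz":0,"wx":0,"wy":0,"wz":0},{"dx":2.4,"dy":-4.9,"dz":0,"wx":0,"wy":0,"wz":0},{"dx":2,"dy":-4,"dz":0,"wx":0,"wy":0,"wz":0},{"dx":1,"dy":-2,"dz":0,"wx":0,"wy":0,"wz":0},{"dx":1,"dy":-2,"dz":0,"wx":0,"wy":0,"wz":0},{"dx":0,"dy":0,"dz":2,"wx":0,"wy":0,"wz":0},{"dx":0,"dy":0,"dz":2,"wx":0,"wy":0,"wz":0}]'
python3 -m inch '[{"dx":0,"dy":0,"dz":0,"wx":0,"wy":0,"wz":0},{"dx":0,"dy":0,"dz":0,"wx":0,"wy":0,"wz":0},{"dx":0,"dy":0,"dz":0,"wx":0,"wy":0,"wz":0}]'
python3 -c "
from h import *
go(.5432,.3297,.093,23.2)
snap('side','pics/p1.png',(170,230,340,400),3.5)"
```

```text
t: 11.35
tcp_pos: [0.544, 0.3292, 0.1289]
tool_rot: [0.98, 0.201, -0.0, 0.0]
force: [-0.7, 0.3, -7.9]
finger_gap: 0.425
gripper_force: 102.0
t: 11.72
tcp_pos: [0.5449, 0.3295, 0.1308]
tool_rot: [0.98, 0.201, 0.001, -0.0]
force: [-0.7, -0.2, -7.6]
finger_gap: 0.427
gripper_force: 101.6
t 11.72 p [0.5449 0.3295 0.1308] yaw 23.2 F [-0.66 -0.18 -7.62] gap 0.427 gf 101.6
now d(cm) [-0.15 -0.09  3.78] tilt [ 0.002  0.001 -1.   ]
wz -0.0 after turn d [-0.15 -0.09  3.78]
```

View pics/p1.png

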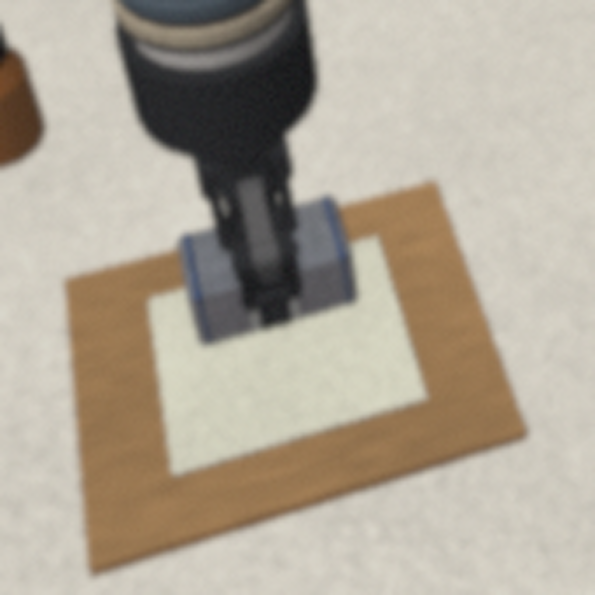

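In the side crop, block A (corners about (180,240) to (355,300)) hangs level over the blotter and lines up with it. I'll lower it, slowly at the end.

```bash
python3 -m inch '[{"dx":-0.1,"dy":-0.1,"dz":1.2,"wx":0,"wy":0,"wz":0},{"dx":0,"dy":0,"dz":1.2,"wx":0,"wy":0,"wz":0},{"dx":0,"dy":0,"dz":0.6,"wx":0,"wy":0,"wz":0},{"dx":0,"dy":0,"dz":0.3,"wx":0,"wy":0,"wz":0},{"dx":0,"dy":0,"dz":0.2,"wx":0,"wy":0,"wz":0},{"dx":0,"dy":0,"dz":0,"wx":0,"wy":0,"wz":0},{"dx":0,"dy":0,"dz":0,"wx":0,"wy":0,"wz":0}]'
python3 -c "
from h import *
go(.5432,.3297,.0924,23.2)"
python3 -m inch '[{"dx":0,"dy":0,"dz":0.15,"wx":0,"wy":0,"wz":0},{"dx":0,"dy":0,"dz":0.1,"wx":0,"wy":0,"wz":0},{"dx":0,"dy":0,"dz":0,"wx":0,"wy":0,"wz":0},{"dx":0,"dy":0,"dz":0,"wx":0,"wy":0,"wz":0}]'
python3 -c "
from h import *
go(.5432,.3297,.0924,23.2)"
```

```text
t: 12.65
tcp_pos: [0.543, 0.3302, 0.0953]
tool_rot: [0.98, 0.201, 0.0, -0.0]
force: [-0.2, -0.6, -8.0]
finger_gap: 0.429
gripper_force: 102.0
t 12.65 p [0.543  0.3302 0.0953] yaw 23.2 F [-0.23 -0.61 -7.99] gap 0.429 gf 102.0
now d(cm) [-0.    0.05  0.29] tilt [ 0.001  0.    -1.   ]
wz 0.0 after turn d [-0.    0.05  0.29]
t: 13.15
tcp_pos: [0.5429, 0.3301, 0.0925]
tool_rot: [0.98, 0.201, 0.0, -0.0]
force: [0.4, -0.6, -6.7]
finger_gap: 0.428
gripper_force: 102.3
t 13.15 p [0.5429 0.3301 0.0925] yaw 23.2 F [ 0.35 -0.58 -6.7 ] gap 0.428 gf 102.3
now d(cm) [0.01 0.05 0.01] tilt [ 0.  0. -1.]
wz 0.0 after turn d [0.01 0.05 0.01]
```

```bash
python3 -m inch '[{"dx":0,"dy":0,"dz":0.1,"wx":0,"wy":0,"wz":0},{"dx":0,"dy":0,"dz":0,"wx":0,"wy":0,"wz":0},{"dx":0,"dy":0,"dz":0,"wx":0,"wy":0,"wz":0}]'
python3 -m inch '[{"dx":0,"dy":0,"dz":0.05,"wx":0,"wy":0,"wz":0},{"dx":0,"dy":0,"dz":0,"wx":0,"wy":0,"wz":0},{"dx":0,"dy":0,"dz":0,"wx":0,"wy":0,"wz":0}]'
```

```text
t: 13.52
tcp_pos: [0.5429, 0.3301, 0.0925]
tool_rot: [0.98, 0.201, 0.0, -0.0]
force: [-4.0, -1.0, 5.5]
finger_gap: 0.429
gripper_force: 103.3
t: 13.9
tcp_pos: [0.5429, 0.3301, 0.0925]
tool_rot: [0.98, 0.201, 0.0, -0.0]
force: [-5.1, -1.8, 9.4]
finger_gap: 0.426
gripper_force: 104.0
```

It is in contact with the blotter. I'll release it, rise, and go back to B.

```bash
python3 -m inch '[{"dx":0,"dy":0,"dz":-0.1,"wx":0,"wy":0,"wz":0},{"dx":0,"dy":0,"dz":0,"wx":0,"wy":0,"wz":0},{"dx":0,"dy":0,"dz":0,"wx":0,"wy":0,"wz":0},{"dx":0,"dy":0,"dz":0,"wx":0,"wy":0,"wz":0},{"dx":0,"dy":0,"dz":0,"wx":0,"wy":0,"wz":0},{"dx":0,"dy":0,"dz":-1,"wx":0,"wy":0,"wz":0},{"dx":0,"dy":0,"dz":-3,"wx":0,"wy":0,"wz":0},{"dx":0,"dy":0,"dz":-4,"wx":0,"wy":0,"wz":0},{"dx":0,"dy":0,"dz":-2,"wx":0,"wy":0,"wz":0},{"dx":0,"dy":0,"dz":0,"wx":0,"wy":0,"wz":0}]' 1 80
python3 -c "
from h import *
go(.5518,-.0628,.08,7.9)"
```

```text
t: 15.15
tcp_pos: [0.5439, 0.3306, 0.1945]
tool_rot: [0.98, 0.201, 0.003, -0.0]
force: [0.6, 0.5, -0.3]
finger_gap: 1.002
gripper_force: 0.0
t 15.15 p [0.5439 0.3306 0.1945] yaw 23.2 F [ 0.56  0.47 -0.33] gap 1.002 gf 0.0
now d(cm) [-14.84  36.46  11.38] tilt [ 0.005  0.002 -1.   ]
wz 15.3 after turn d [-4.68 39.09 11.38]
```

```bash
python3 -m inch '[{"dx":0,"dy":0,"dz":0,"wx":0,"wy":0,"wz":7.6},{"dx":0,"dy":0,"dz":0,"wx":0,"wy":0,"wz":7.7},{"dx":-0.4,"dy":3,"dz":0,"wx":0,"wy":0,"wz":0},{"dx":-0.7,"dy":6,"dz":0,"wx":0,"wy":0,"wz":0},{"dx":-0.7,"dy":6,"dz":0,"wx":0,"wy":0,"wz":0},{"dx":-0.7,"dy":6,"dz":0,"wx":0,"wy":0,"wz":0},{"dx":-0.7,"dy":6,"dz":0,"wx":0,"wy":0,"wz":0},{"dx":-0.7,"dy":6,"dz":0,"wx":0,"wy":0,"wz":0},{"dx":-0.4,"dy":3.5,"dz":0,"wx":0,"wy":0,"wz":0},{"dx":-0.4,"dy":2.6,"dz":0,"wx":0,"wy":0,"wz":0}]'
python3 -m inch '[{"dx":0,"dy":0,"dz":2,"wx":0,"wy":0,"wz":0},{"dx":0,"dy":0,"dz":2,"wx":0,"wy":0,"wz":0},{"dx":0,"dy":0,"dz":0,"wx":0,"wy":0,"wz":0},{"dx":0,"dy":0,"dz":0,"wx":0,"wy":0,"wz":0}]'
python3 -c "
from h import *
go(.5518,-.0628,.08,7.9)
im=eyes.snapshot('top')[...,::-1]; im2=eyes.snapshot('side')[...,::-1]
a=cv2.resize(im[110:215,170:300],(520,420),interpolation=cv2.INTER_CUBIC); b=cv2.resize(im2[270:400,170:340],(280,420)); cv2.imwrite('pics/c.png',np.hstack([a,b]))"
```

```text
t: 16.4
tcp_pos: [0.5495, -0.0656, 0.1909]
tool_rot: [0.998, 0.068, -0.001, -0.0]
force: [0.3, 0.1, -0.1]
finger_gap: 0.998
gripper_force: 0.0
t: 16.9
tcp_pos: [0.55, -0.0635, 0.1518]
tool_rot: [0.998, 0.069, -0.0, -0.0]
force: [0.1, -0.3, 0.5]
finger_gap: 1.001
gripper_force: 0.0
t 16.9 p [ 0.55   -0.0635  0.1518] yaw 7.9 F [ 0.11 -0.29  0.5 ] gap 1.001 gf 0.0
now d(cm) [ 0.19 -0.05  7.18] tilt [-0.  0. -1.]
wz 0.0 after turn d [ 0.19 -0.05  7.18]
```

View pics/c.png

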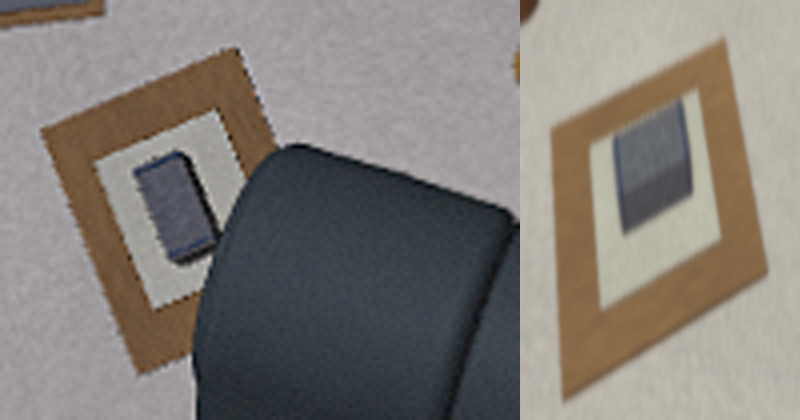

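Block A lies flat and lined up on the blotter: (176,206) in the left half of the picture, upright in the right half. I'll check its centring by numbers while I pick up B.

```bash
python3 -c "
from h import *
print(w('top',(np.array([[136,170],[182,151],[215,236],[170,256]])+.5)/4-.5+[170,110],.05).mean(0))"
python3 -m inch '[{"dx":0.15,"dy":0,"dz":2,"wx":0,"wy":0,"wz":0},{"dx":0,"dy":0,"dz":2.5,"wx":0,"wy":0,"wz":0},{"dx":0,"dy":0,"dz":1.7,"wx":0,"wy":0,"wz":0},{"dx":0,"dy":0,"dz":0.9,"wx":0,"wy":0,"wz":0},{"dx":0,"dy":0,"dz":0,"wx":0,"wy":0,"wz":0},{"dx":0,"dy":0,"dz":0,"wx":0,"wy":0,"wz":0}]'
python3 -m inch '[{"dx":0,"dy":0,"dz":0,"wx":0,"wy":0,"wz":0},{"dx":0,"dy":0,"dz":0,"wx":0,"wy":0,"wz":0},{"dx":0,"dy":0,"dz":0,"wx":0,"wy":0,"wz":0},{"dx":0,"dy":0,"dz":0,"wx":0,"wy":0,"wz":0},{"dx":0,"dy":0,"dz":0,"wx":0,"wy":0,"wz":0},{"dx":0,"dy":0,"dz":0,"wx":0,"wy":0,"wz":0}]' 0 80
python3 -m inch '[{"dx":0,"dy":0,"dz":-1,"wx":0,"wy":0,"wz":0},{"dx":0,"dy":0,"dz":-2,"wx":0,"wy":0,"wz":0},{"dx":0,"dy":0,"dz":-4,"wx":0,"wy":0,"wz":0},{"dx":0,"dy":0,"dz":-3,"wx":0,"wy":0,"wz":0},{"dx":0,"dy":0,"dz":0,"wx":0,"wy":0,"wz":0},{"dx":0,"dy":0,"dz":0,"wx":0,"wy":0,"wz":0}]'
python3 -c "
from h import *
go(.5007,-.3474,.0852,18.5)"
```

```text
[0.54257226 0.32849234 0.05      ]
t: 17.75
tcp_pos: [0.552, -0.0635, 0.0815]
tool_rot: [0.998, 0.069, 0.001, 0.0]
force: [0.2, 0.1, -0.5]
finger_gap: 1.001
gripper_force: 0.0
t: 18.5
tcp_pos: [0.552, -0.0636, 0.0815]
tool_rot: [0.998, 0.069, 0.001, 0.0]
force: [-0.7, -0.3, 6.3]
finger_gap: 0.429
gripper_force: 81.6
t: 19.25
tcp_pos: [0.5508, -0.0632, 0.1803]
tool_rot: [0.998, 0.069, -0.001, -0.0]
force: [-0.1, 1.0, -2.3]
finger_gap: 0.428
gripper_force: 80.7
t 19.25 p [ 0.5508 -0.0632  0.1803] yaw 7.9 F [-0.11  1.   -2.25] gap 0.428 gf 80.7
now d(cm) [-8.86 27.47  9.5 ] tilt [-0.002  0.001 -1.   ]
wz -10.6 after turn d [-13.76  25.37   9.5 ]
```

```bash
python3 -m inch '[{"dx":0,"dy":0,"dz":0,"wx":0,"wy":0,"wz":-5.3},{"dx":0,"dy":0,"dz":0,"wx":0,"wy":0,"wz":-5.3},{"dx":-1.2,"dy":2.2,"dz":0,"wx":0,"wy":0,"wz":0},{"dx":-2.5,"dy":4.6,"dz":0,"wx":0,"wy":0,"wz":0},{"dx":-2.8,"dy":5.2,"dz":0,"wx":0,"wy":0,"wz":0},{"dx":-2.8,"dy":5.2,"dz":0,"wx":0,"wy":0,"wz":0},{"dx":-2.5,"dy":4.6,"dz":0,"wx":0,"wy":0,"wz":0},{"dx":-1.2,"dy":2.2,"dz":0,"wx":0,"wy":0,"wz":0},{"dx":-0.8,"dy":1.4,"dz":0,"wx":0,"wy":0,"wz":0},{"dx":0,"dy":0,"dz":2,"wx":0,"wy":0,"wz":0}]'
python3 -m inch '[{"dx":0,"dy":0,"dz":2,"wx":0,"wy":0,"wz":0},{"dx":0,"dy":0,"dz":0,"wx":0,"wy":0,"wz":0},{"dx":0,"dy":0,"dz":0,"wx":0,"wy":0,"wz":0}]'
python3 -c "
from h import *
go(.5007,-.3474,.0865,18.5)"
```

```text
t: 20.5
tcp_pos: [0.5019, -0.3489, 0.1614]
tool_rot: [0.987, 0.161, 0.001, 0.001]
force: [-0.1, 0.4, -1.1]
finger_gap: 0.432
gripper_force: 80.7
t: 20.88
tcp_pos: [0.5018, -0.3473, 0.1411]
tool_rot: [0.987, 0.161, -0.0, -0.0]
force: [0.5, 0.1, -0.8]
finger_gap: 0.432
gripper_force: 80.7
t 20.88 p [ 0.5018 -0.3473  0.1411] yaw 18.6 F [ 0.49  0.05 -0.82] gap 0.432 gf 80.7
now d(cm) [-0.1  -0.02  5.46] tilt [-0.  0. -1.]
wz 0.1 after turn d [-0.1  -0.02  5.46]
```

```bash
python3 -m inch '[{"dx":-0.1,"dy":0,"dz":1.5,"wx":0,"wy":0,"wz":0},{"dx":0,"dy":0,"dz":1.7,"wx":0,"wy":0,"wz":0},{"dx":0,"dy":0,"dz":1,"wx":0,"wy":0,"wz":0},{"dx":0,"dy":0,"dz":0.6,"wx":0,"wy":0,"wz":0},{"dx":0,"dy":0,"dz":0.3,"wx":0,"wy":0,"wz":0},{"dx":0,"dy":0,"dz":0.15,"wx":0,"wy":0,"wz":0},{"dx":0,"dy":0,"dz":0.1,"wx":0,"wy":0,"wz":0},{"dx":0,"dy":0,"dz":0,"wx":0,"wy":0,"wz":0},{"dx":0,"dy":0,"dz":0,"wx":0,"wy":0,"wz":0}]'
python3 -m inch '[{"dx":0,"dy":0,"dz":0.1,"wx":0,"wy":0,"wz":0},{"dx":0,"dy":0,"dz":0,"wx":0,"wy":0,"wz":0},{"dx":0,"dy":0,"dz":0,"wx":0,"wy":0,"wz":0}]'
```

```text
t: 22.0
tcp_pos: [0.5005, -0.3485, 0.0877]
tool_rot: [0.987, 0.161, 0.0, 0.0]
force: [-0.8, 0.4, -1.1]
finger_gap: 0.43
gripper_force: 80.7
t: 22.38
tcp_pos: [0.5005, -0.3485, 0.0865]
tool_rot: [0.987, 0.161, 0.0, 0.0]
force: [0.6, -0.3, -0.2]
finger_gap: 0.432
gripper_force: 81.0
```

```bash
python3 -m inch '[{"dx":0,"dy":0,"dz":0.1,"wx":0,"wy":0,"wz":0},{"dx":0,"dy":0,"dz":0,"wx":0,"wy":0,"wz":0},{"dx":0,"dy":0,"dz":0,"wx":0,"wy":0,"wz":0}]'
python3 -m inch '[{"dx":0,"dy":0,"dz":0,"wx":0,"wy":0,"wz":0},{"dx":0,"dy":0,"dz":0,"wx":0,"wy":0,"wz":0},{"dx":0,"dy":0,"dz":0,"wx":0,"wy":0,"wz":0},{"dx":0,"dy":0,"dz":0,"wx":0,"wy":0,"wz":0},{"dx":0,"dy":0,"dz":-1,"wx":0,"wy":0,"wz":0},{"dx":0,"dy":0,"dz":-3,"wx":0,"wy":0,"wz":0},{"dx":0,"dy":0,"dz":-5,"wx":0,"wy":0,"wz":0},{"dx":0,"dy":0,"dz":-5,"wx":0,"wy":0,"wz":0},{"dx":0,"dy":0,"dz":-3,"wx":0,"wy":0,"wz":0},{"dx":0,"dy":0,"dz":0,"wx":0,"wy":0,"wz":0}]' 0.8 80
python3 -c "
from h import *
snap('side','pics/end.png',(170,80,420,400),1.8)"
```

```text
t: 22.75
tcp_pos: [0.5005, -0.3485, 0.0865]
tool_rot: [0.987, 0.161, 0.0, 0.0]
force: [-1.9, 0.3, 6.4]
finger_gap: 0.431
gripper_force: 81.7
t: 24.0
tcp_pos: [0.5015, -0.3494, 0.2591]
tool_rot: [0.987, 0.161, 0.002, 0.003]
force: [-1.1, -0.3, -0.9]
finger_gap: 0.792
gripper_force: 0.0
```

View pics/end.png

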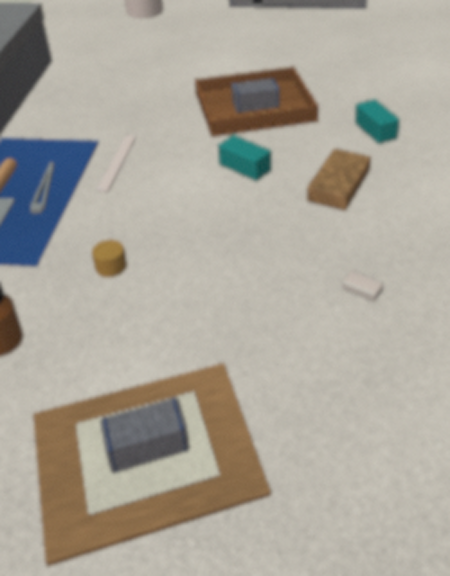

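The heavy block is flat on the blotter at (145,435) and the light block is flat in the tray at (257,95). The gripper is clear of both.

```bash
python3 -c "
from station import workorder
print(workorder.sign_off())"
```

```text
the job is handed in; nothing more can be done
None
```

The heavy block lies flat on the blotter, within about 2 mm of its centre, and the light one lies flat in the tray; both were set down gently, and the job was handed in at about 24 s.

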